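Refit the latch handle of a phone repair stand and lock the latch

ROBOT

A 7-joint arm with a two-finger parallel gripper is mounted at the origin on the work surface. World frame = base frame: x ahead of the robot, y to its left, z up, the work surface at z = 0. Lengths are in mm, angles in rad, forces in N, time in s.
With the tool pointing down it reaches from about 400 to 900 mm from the base axis. Payload 5.6 kg.
Tool frame: the origin (TCP) lies midway between the tips of the shut fingers; the grasp point (between the pads) lies 19 mm behind it; z points along the fingers, y is the line along which they close (so a half turn about z gives the same grasp; the last joint's range is limited). The gripper opens to 92 mm and grips with 3 to 60 N. Pads are 20 mm wide; open, the fingers measure 128 mm over their backs; the gripper's body (75 mm by 189 mm) begins 69 mm behind the grasp point.
Start: joints at [-1.156, 0.468, -0.012, 1.603, 0.006, 1.071, -0.056], TCP at [287.324, 583.056, 214.592] pointing down, gripper open.
Joint ranges: [-2.53, 2.53], [-0.31, 2.02], [-1.57, 1.55], [0.28, 2.44], [-1.29, 4.43], [0.15, 1.84], [-2.92, 2.92]. Speed limits (rad/s): [2.57, 2.57, 3.14, 3.14, 3.14, 3.14, 3.14].

INTERFACE

Orientations are given as a rotation vector (axis times angle).
In Python, from cell import robot, grip, kin, viewer gives the robot as it stands. Calls block until the motion is done:
- robot.movep(position, orientation): joint-space move of the TCP to a pose.
- robot.servo_line(position, feed=150, rotation=None): straight line of the TCP; rotation=None keeps the orientation; feed is the mean speed in mm/s.
- robot.goto_joints(angles): joint-space move.
- grip(opening, newtons=None): opening from 0.0 (shut) to 1.0 (fully open); newtons is the grip in N (None keeps the last); returns when the fingers have stopped.
- robot.hold(seconds).
- kin.ik(position, orientation): joint angles nearest the present ones, or None.
- robot.observe(): the state.
- viewer.read_camera(name): name is "scene" or "top"; returns the picture (480x640x3 uint8, red, green, blue); there is no depth.
- viewer.camera_info(name): a dict with "camera_matrix" (3x3 intrinsics, pixels), "k1" (the pictures are not rectified: a ray, as slopes to the right and down, at radius r is drawn at 1 + k1 r^2 times it, then the intrinsics apply), "R" (3x3) and "t" (3): a world point X has camera coordinates R X + t. Camera axes: x right, y down, z forward; pixel columns grow to the right and rows downward; lengths in mm; the calibration is good to about 2 mm. A picture is of the moment at which its call begins. camera_info takes no time and is no camera call.
A pose or a line that the arm cannot do raises robot.IKError and nothing moves.
- robot.job_done(): hands the job in; it is judged then, once.
Trained networks look in the newest picture that a camera, given by its name, has taken for a name from the list of things; names that differ only in an ending like _2 or _b are one class to them, and where a whole thing is asked for, a point or a joint stands for the part that bears it (a point fixed in the world has none). Each returns a list of dicts, best first, with "confidence" (0 to 1); they miss things now and then, are a little off and sometimes report something else, mostly with a low value. They report only what shows in the picture. A call takes as long as a camera call. They do not tell look-alikes from the thing itself.
- viewer.silhouettes(name, camera): "mask" (480x640 bool, what is visible of it).
- viewer.pinpoint(name, camera): "at" ([x, y, z] in mm, in the coordinates of the camera as it stood for that picture, good to about 4 mm: a listed point, or the origin of a listed thing).
The state is a dict: "t": time; "joints": joint angles; "joint_velocities": joint speeds; "joint_torque": joint torques, N m; "tcp_pos": TCP position; "tcp_rot": TCP orientation; "contact_force": force on the tool from outside, world axes, zero at the start; "wrist_torque": the same for the moment, N m; "grip_width": opening from 0.0 (shut) to 1.0 (fully open); "grip_force": force on a finger pad.
Only numpy, scipy, OpenCV 4.12 (cv2) and the standard library are available. Lean on these libraries where they do the work, as an engineer would, in place of code of your own. Each camera call takes 0.05 s, during which the arm holds its last target. There are 200 camera calls.

TASK

Put the black T-handle back on the square spindle of the slanted phone stand: push it on and slowly turn it until it drops fully home. Then, by the handle only, turn the spindle clockwise (looking down on the handle) as far as it goes, so that the steel latch swings over the white phone housing, and let go. Do not push the stand or the latch with the gripper, and leave the dish, pry bar and opening pick where they are.

Things in the scene. Friction and masses are not known exactly. Their poses are not given: they have to be found in the camera images.
- handle_mid (a point): Centre of the loose black plastic T-handle, 32 mm above its underside; z up through the bar. It stands upright on the board, 64 mm high, about 140 g. Its lower part is a square hub 46 x 46 mm, 28 mm high, with a square bore 22.4 mm wide and 25 mm deep, open below, bore sides parallel to the hub's (handle x and y). It fits the spindle in any of four positions, a quarter turn apart.
- handle_bar (a point): Centre of the handle's grip bar, 46 mm above the handle's underside: the bar stands on the hub and is 84 mm long (along the handle's x axis), 18 mm thick (along y) and 36 mm high (18 mm above and below this point).
- spindle_home (a point): Point on the spindle's axis where the handle's centre (handle_mid) lies when fully home. z is the axis, pointing out of the stand, leaning 30 degrees from vertical towards the stand's low front edge; x and y are parallel to the sides of the spindle's square and turn with it. At home the handle's underside rests on a round steel collar, 48 mm wide, its top 32 mm below this point.
- spindle_tip (a point): Tip of the steel spindle, 24 mm above the collar's top; same axes. From the collar up: a 20 x 20 mm square 14 mm long, then a round 20 mm pilot 10 mm long with tapered end. A handle not matching the square (within 7 degrees) hangs up 14 mm short of home, centred by the pilot. The collar's top is 20 mm above the sloping plate; a flat latch arm 75 mm long sticks out just under it.
- spindle (a joint): Turn of the spindle and its latch arm, rad: 0 with the arm pointing nearly down the slope (latch open), growing clockwise as seen looking down on the handle, up to a hard stop at 1.4 with the arm across the phone housing (locked). Stiff: about 0.22 N m to turn, and it stays where it is left. The fitted handle has about 7 degrees of play on the square, so the spindle lags the handle that much.
- cradle: The fixed slanted phone stand of plywood, base 150 x 190 mm; origin at the underside of its base, in the centre, z up; its plate rises along its x axis at 30 degrees, low front edge at -x. Plate 165 x 200 mm, its centre 70 mm above the board; the spindle's foot is 55 mm to the -y side of that, the white phone housing (143 x 70 x 9 mm, fixed) on the +y side.
- dish: Round green ceramic dish, 90 mm wide and 24 mm high, loose; origin at the centre of its underside. Leave alone.
- pry_bar: Flat steel pry bar, about 150 mm long (along x), 5 mm thick, lying loose; origin under its middle. Leave alone.
- opening_pick: Flat purple plastic opening pick, about 65 mm long (along x), 54 mm wide, 5 mm thick, lying loose; origin under its middle. Leave alone.
- bin_lip (a point): Middle of the front upper lip of a fixed clear acrylic bin that tilts outward (to its -x) from a grey frame; the bin is 200 mm wide along y, reaches 150 mm back along +x, up to 125 mm high. Only an obstacle.
There are look-alikes about, which are no part of the job. What is meant by the part that bears handle_mid is not green, pink or purple, and is the smaller of those in its own colour.

How it is judged:
By the outcome, as a careful person would: the job done as asked, in the order asked, and still so for the second after the job is handed in, with the robot touching nothing.
It also fails if it takes over 48 s, if anything falls off the work surface, if the arm or the gripper's body presses on something with over 40 N, if the wrist force passes 120 N, or if a joint passes its speed limit or range.

## Working session

There is one attempt and no reset: what is moved stays moved. The work goes in short steps, each a Python script; the robot and the scene stay as the last script left them, time stands still between calls to the robot, and variables do not carry over. Pictures are saved under pics/ and viewed, at most 10 in all, crops included, and the job is handed in when it is done.

```bash
mkdir -p pics; ls; cat > h.py <<'E'
import numpy as np, cv2
from cell import robot, grip, kin, viewer
from scipy.spatial.transform import Rotation as Ro
def cam2w(c,p):
    i=viewer.camera_info(c); return np.array(i["R"]).T@(np.array(p)-np.array(i["t"]))
def w2pix(c,X):
    i=viewer.camera_info(c); p=np.array(i["R"])@np.array(X)+np.array(i["t"]); s=p[:2]/p[2]; s=s*(1+i["k1"]*(s@s))
    K=np.array(i["camera_matrix"]); return K[:2,:2]@s+K[:2,2]
def pix2w(c,uv,z):
    i=viewer.camera_info(c);K=np.array(i["camera_matrix"]); d=np.linalg.inv(K[:2,:2])@(np.array(uv,float)-K[:2,2]); s=d.copy()
    for _ in range(20): s=d/(1+i["k1"]*(s@s))
    R=np.array(i["R"]);t=np.array(i["t"]); o=-R.T@t; r=R.T@np.array([s[0],s[1],1]); return o+r*(z-o[2])/r[2]
def snap(c,n=None):
    im=viewer.read_camera(c)
    if n: cv2.imwrite(f"pics/{n}.png",cv2.cvtColor(im,cv2.COLOR_RGB2BGR))
    return im
E
python3 - <<'E'
from h import *
np.set_printoptions(precision=1,suppress=True)
for c in("top","scene"):
    snap(c,c+"0")
    i=viewer.camera_info(c);print(c,-np.array(i["R"]).T@i["t"])
    for n in("handle_mid","handle_bar","spindle_home","spindle_tip","cradle","dish","pry_bar","opening_pick","bin_lip"):
        for d in viewer.pinpoint(n,c): 
            w=cam2w(c,d["at"]);print(n,round(d["confidence"],2),w,w2pix(c,w))
print(robot.observe()["t"])
E
```

```text
pics
top [ 420.    40.6 1424.8]
handle_mid 0.91 [711.7 -95.2  33. ] [354.4 165.1]
handle_mid 0.69 [ 299.4 -256.4   43.4] [417.5 321.1]
handle_mid 0.67 [ 368.  -115.9   42.2] [363.7 295.1]
handle_mid 0.65 [ 600.8 -138.5   33.6] [371.1 206.5]
handle_mid 0.55 [ 490.2 -139.9   32.5] [372.  248.3]
handle_bar 0.82 [ 371.5 -118.6   64.5] [365.7 294.1]
handle_bar 0.74 [ 304.2 -255.5   57.6] [418.4 319.7]
handle_bar 0.72 [ 492.4 -146.6   48.1] [375.3 247.2]
handle_bar 0.69 [713.  -96.1  44.5] [355.1 163.8]
handle_bar 0.64 [ 600.4 -140.    45.3] [372.2 206.1]
spindle_home 0.96 [567.7  65.3 114. ] [293.3 215.6]
spindle_tip 0.93 [578.   67.1 103.8] [292.7 212. ]
cradle 0.85 [596.  123.5  -4.2] [272.6 210.1]
dish 0.88 [ 497.  -322.7   -2.4] [437.2 246.3]
pry_bar 0.79 [388.1  21.   -1.1] [310.8 287.2]
opening_pick 0.53 [451.  403.6   1.8] [168.2 263.9]
bin_lip 0.73 [ 685.2 -311.3  103.9] [441.6 170.2]
bin_lip 0.73 [ 488.8 -139.5   32.2] [371.9 248.9]
scene [1258.   577.9  935.3]
handle_mid 0.93 [ 603.5 -145.3   32.1] [231.  258.1]
handle_mid 0.69 [711.7 -91.   27.2] [214.5 301. ]
handle_mid 0.63 [ 494.3 -143.7   31.9] [264.8 231.4]
handle_mid 0.62 [ 306.  -260.1   45. ] [277.8 169.3]
handle_mid 0.58 [ 372.5 -120.    42.7] [306.2 204.2]
handle_bar 0.94 [ 373.9 -120.    62.2] [305.7 197.8]
handle_bar 0.87 [715.8 -95.6  49.6] [210.1 293.5]
handle_bar 0.75 [ 493.6 -143.9   45.4] [264.5 226.6]
handle_bar 0.56 [ 307.3 -255.6   66.6] [278.4 163. ]
handle_bar 0.55 [ 602.5 -137.9   44.7] [233.3 255. ]
spindle_tip 0.97 [575.   63.9 108.2] [317.6 265.5]
cradle 0.66 [595.6 119.2   1.1] [334.  321.7]
pry_bar 0.83 [385.7  19.   -2. ] [352.  245.4]
opening_pick 0.59 [450.3 400.5   0.8] [496.4 341. ]
bin_lip 0.74 [ 690.2 -315.7  102.1] [140.2 223.7]
1.0
```

View pics/top0.png

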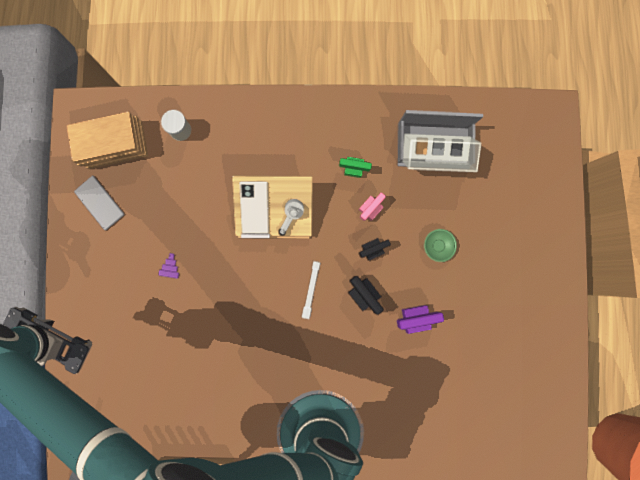

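View pics/scene0.png

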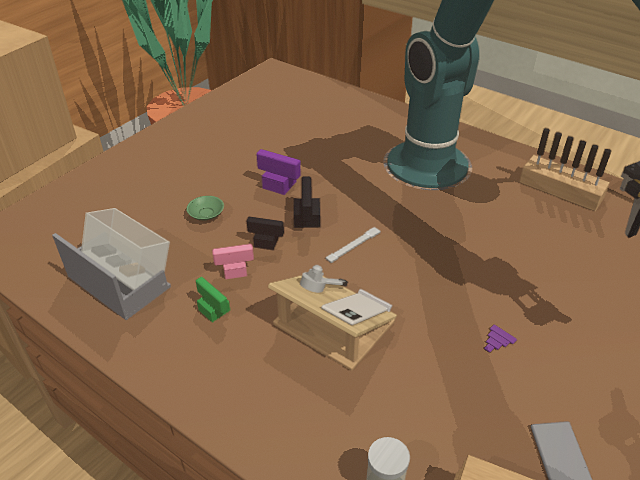

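The top view shows the loose handles. The smaller black one is at about (375,248), and the bigger black one at (366,294). The stand is at (273,208), with the spindle at (293,210) and its arm pointing down to (281,235). Next I'll measure yaw, averaging several frames.

```bash
python3 - <<'E'
from h import *
np.set_printoptions(precision=1,suppress=True)
for c in("top","scene"):
    A={n:[] for n in("handle_mid","handle_bar","spindle_home","spindle_tip","cradle")}
    for k in range(5):
        im=snap(c)
        for n in A:
            for d in viewer.pinpoint(n,c):
                w=cam2w(c,d["at"])
                ref=(493,-142) if "handle" in n else (585,90)
                if np.hypot(*(w[:2]-ref))<45: A[n].append(w); break
    for n in A: print(c,n,len(A[n]),np.mean(A[n],0) if A[n] else'',np.std(A[n],0) if A[n] else '')
    for n in("handle_mid","cradle"):
        for d in viewer.silhouettes(n,c):
            m=d["mask"].astype(np.uint8); M=cv2.moments(m,True)
            u=np.array([M["m10"],M["m01"]])/M["m00"]
            if n=="handle_mid" and np.hypot(*(pix2w(c,u,35)[:2]-(493,-142)))>45: continue
            np.save(f"{n}_{c}.npy",m)
            cs=max(cv2.findContours(m,0,1)[0],key=cv2.contourArea)
            z=55 if n[0]=="h" else 70
            pw=np.array([pix2w(c,p[0],z)[:2] for p in cs],np.float32)
            print(c,n,d["confidence"],M["m00"],pix2w(c,u,z),cv2.minAreaRect(pw))
ims=[]
im=cv2.cvtColor(snap("top"),cv2.COLOR_RGB2BGR);a=cv2.resize(im[165:255,220:320],(500,450),interpolation=cv2.INTER_CUBIC)
im2=im[225:275,350:400];b=cv2.resize(im2,(300,300),interpolation=cv2.INTER_CUBIC)
can=np.zeros((600,800,3),np.uint8);can[:450,:500]=a;can[:300,500:]=b
im=cv2.cvtColor(snap("scene"),cv2.COLOR_RGB2BGR);can[300:600,500:]=cv2.resize(im[245:305,285:345],(300,300),interpolation=cv2.INTER_CUBIC)
cv2.imwrite("pics/crop1.png",can)
E
```

```text
top handle_mid 5 [ 491.5 -141.1   30.7] [1.3 0.7 1.4]
top handle_bar 5 [ 491.6 -145.4   46.9] [1.1 0.6 1.1]
top spindle_home 5 [569.7  63.2 114.3] [1.3 1.4 1.5]
top spindle_tip 5 [577.2  66.6 107. ] [0.8 1.5 1.4]
top cradle 5 [594.7 120.9  -2.7] [0.9 1.2 1.2]
top handle_mid 0.86 403.0 [ 488.1 -140.5   55. ] ((489.3954772949219, -142.50816345214844), (44.06639099121094, 84.19908905029297), 24.07453155517578)
scene handle_mid 5 [ 492.5 -142.3   29.1] [1.1 2.1 0.9]
scene handle_bar 5 [ 492.3 -144.4   48.1] [1.3 0.9 0.9]
scene spindle_home 5 [572.3  60.7 114.6] [1.1 1.1 1.6]
scene spindle_tip 5 [573.9  62.3 108.3] [1.6 1.1 1.3]
scene cradle 5 [597.4 118.9  -1.8] [0.9 1.2 1.6]
scene handle_mid 0.69 867.0 [ 513.9 -123.7   55. ] ((516.7261962890625, -122.74990844726562), (99.21929168701172, 83.77658081054688), 36.34879684448242)
scene cradle 0.9 7650.0 [636.3 140.6  70. ] ((630.3311767578125, 119.31776428222656), (245.47274780273438, 173.51364135742188), 88.22905731201172)
scene cradle 0.37 603.0 [576.5  65.1  70. ] ((576.8934326171875, 73.48097229003906), (84.35017395019531, 65.27080535888672), 89.7770767211914)
```

View pics/crop1.png

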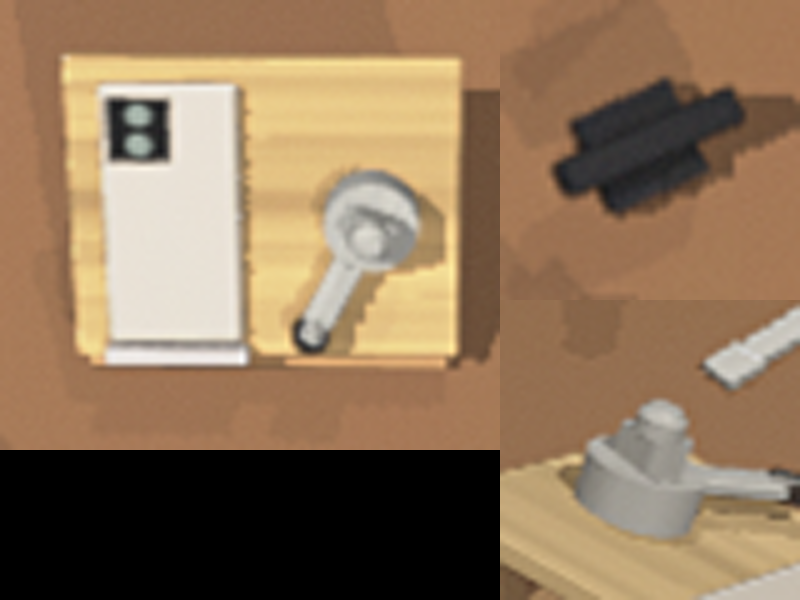

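Crop: the bar runs from (560,180) to (738,105), which puts its yaw near -66.5°. The stand is almost aligned with world axes, at about -1°. The arm is roughly 24° clockwise of down-slope, and the square looks parallel to the arm. Now the grasp.

```bash
cat >> h.py <<'E'
def down(yaw): # tool z down, tool x at yaw (deg)
    c,s=np.cos(np.radians(yaw)),np.sin(np.radians(yaw)); return Ro.from_matrix(np.array([[c,s,0],[s,-c,0],[0,0,-1]]).T).as_rotvec()
CY=np.radians(-1.)
N=np.array([-.5*np.cos(CY),-.5*np.sin(CY),np.sqrt(.75)])
DN=np.array([-np.cos(CY)*np.sqrt(.75),-np.sin(CY)*np.sqrt(.75),-.5]) # downslope
LF=np.cross(DN,-N) # direction 90 deg clockwise of downslope seen from above
def on(a): # tool z=-N, tool x at a deg clockwise from downslope
    x=np.cos(np.radians(a))*DN+np.sin(np.radians(a))*LF; return Ro.from_matrix(np.array([x,np.cross(-N,x),-N]).T).as_rotvec()
E
python3 - <<'E'
from h import *
np.set_printoptions(precision=2,suppress=True)
print(LF)
P=[491.5,-143]
o=robot.observe(); j0=np.array(o["joints"])
b=min((y for y in(-66.5,113.5) if kin.ik(P+[150],down(y)) is not None),key=lambda y:abs(np.array(kin.ik(P+[150],down(y)))[6]))
print(b,kin.ik(P+[150],down(b)))
tip=np.array([574.7,64,107.7])
for a in range(-60,300,15):
    q=kin.ik(list(tip+60*N),on(a)); print(a,None if q is None else np.array(q))
grip(.58,20)
robot.movep(P+[150],down(b))
robot.servo_line(P+[31.5],feed=90)
print(robot.observe()["t"],robot.observe()["contact_force"])
grip(0,45)
o=robot.observe();print(o["t"],o["grip_width"]*92,o["grip_force"],o["tcp_pos"])
f0=np.array(o["contact_force"])
robot.servo_line(P+[200],feed=150)
o=robot.observe();print(o["t"],o["grip_width"]*92,np.array(o["contact_force"]),np.array(o["joints"]))
E
```

```text
[-0.02 -1.    0.  ]
113.5 [-0.35  0.37  0.69  2.03 -0.31  0.85  0.93]
-60 [-0.64  0.18  0.41  2.32  0.38  0.16 -0.11]
-45 [-0.62  0.18  0.39  2.32  0.41  0.16  0.13]
-30 [-0.59  0.18  0.37  2.32  0.44  0.17  0.36]
-15 [-0.57  0.18  0.34  2.32  0.47  0.17  0.6 ]
0 [-0.54  0.18  0.3   2.32  0.5   0.17  0.83]
15 [-0.51  0.18  0.27  2.31  0.53  0.18  1.06]
30 [-0.47  0.18  0.22  2.31  0.57  0.18  1.28]
45 [-0.41  0.18  0.17  2.31  0.62  0.19  1.5 ]
60 [-0.38  0.18  0.13  2.31  0.65  0.19  1.73]
75 [-0.37  0.18  0.11  2.31  0.66  0.19  1.99]
90 [-0.33  0.18  0.07  2.3   0.69  0.2   2.22]
105 [-0.28  0.18  0.02  2.3   0.72  0.2   2.45]
120 [-0.23  0.18 -0.03  2.3   0.75  0.21  2.68]
135 [-1.37  0.47  1.37  2.35 -1.27  0.4  -1.39]
150 [-1.25  0.32  1.16  2.35 -0.95  0.23 -1.41]
165 [-0.78  0.19  0.58  2.33  0.17  0.15 -2.25]
180 [-0.66  0.18  0.44  2.32  0.35  0.16 -2.17]
195 [-0.55  0.18  0.31  2.32  0.49  0.17 -2.04]
210 [-0.6   0.18  0.37  2.32  0.43  0.16 -1.72]
225 [-0.65  0.18  0.43  2.32  0.37  0.16 -1.4 ]
240 [-0.67  0.18  0.45  2.32  0.34  0.16 -1.11]
255 [-0.67  0.18  0.45  2.32  0.34  0.16 -0.85]
270 [-0.67  0.18  0.45  2.32  0.35  0.16 -0.59]
285 [-0.65  0.18  0.43  2.32  0.36  0.16 -0.35]
9.1583 [0.07 0.55 0.68]
9.7833 17.72765075557761 44.99879837036133 [ 491.49 -143.     31.53]
11.0583 17.877944897089833 [ 0.14 -0.69 -1.5 ] [-0.4   0.29  0.74  1.99 -0.24  0.95  0.87]
```

```bash
sed -i 's/LF=np.cross(DN,-N)/LF=np.cross(-N,DN)/' h.py; python3 - <<'E'
from h import *
np.set_printoptions(precision=2,suppress=True)
print(LF)
tip=np.array([574.7,64,107.7])
for s in (70,42,21.5,7.5):
    print(s,[None if (q:=kin.ik(list(tip+s*N),on(a))) is None else np.array(q)[3:] for a in (0,25,60,90,120)])
robot.movep(list(tip+70*N),on(0))
robot.servo_line(list(tip+42*N),feed=80)
o=robot.observe();print(o["t"],o["tcp_pos"],o["contact_force"],np.array(o["joints"]),o["grip_width"]*92)
for c in("top","scene"):
    snap(c,c+"1")
    for k in range(3):
        if k: snap(c)
        for n in("handle_mid","handle_bar","spindle_tip"):
            for d in viewer.pinpoint(n,c):
                w=cam2w(c,d["at"])
                if np.hypot(*(w[:2]-(560,64)))<60: print(c,n,round(d["confidence"],2),w)
print(tip+42.5*N, tip+56.5*N)
ims=[]
a=cv2.imread("pics/top1.png")[165:255,240:340];b=cv2.imread("pics/scene1.png")[200:300,260:360]
can=np.hstack([cv2.resize(x,(400,400),interpolation=cv2.INTER_CUBIC) for x in(a,b)]);cv2.imwrite("pics/crop2.png",can)
E
```

```text
[0.02 1.   0.  ]
70 [array([2.33, 0.24, 0.17, 1.09]), array([2.33, 0.2 , 0.17, 0.69]), array([2.34, 0.09, 0.17, 0.19]), array([ 2.34, -0.05,  0.17, -0.2 ]), array([ 2.34, -0.18,  0.17, -0.59])]
42 [array([2.3 , 0.71, 0.15, 0.62]), array([2.3 , 0.7 , 0.15, 0.19]), array([ 2.33, -0.89,  0.16,  1.14]), array([ 2.33, -0.89,  0.16,  0.62]), array([ 2.33, -0.89,  0.16,  0.1 ])]
21.5 [array([2.28, 1.06, 0.15, 0.28]), array([ 2.32, -1.22,  0.16,  2.07]), array([ 2.32, -1.25,  0.17,  1.48]), array([ 2.32, -1.25,  0.17,  0.96]), array([ 2.32, -1.25,  0.17,  0.44])]
7.5 [array([2.27, 1.25, 0.15, 0.1 ]), array([ 2.26,  1.34,  0.21, -0.4 ]), array([ 2.26,  1.34,  0.21, -1.01]), array([ 2.26,  1.34,  0.21, -1.54]), array([ 2.26,  1.34,  0.21, -2.06])]Traceback (most recent call last):
  File "<stdin>", line 8, in <module>
cell.IKError: the arm cannot follow that straight line within its joint ranges
```

```bash
python3 - <<'E'
from h import *
np.set_printoptions(precision=2,suppress=True)
tip=np.array([574.7,64,107.7])
for s in (70,42,7.5):
    for d in np.arange(-1.6,1.61,.1):
        Z=Ro.from_rotvec([0,0,-d])
        q=kin.ik(list(Z.apply(tip+s*N)),(Z*Ro.from_rotvec(on(10))).as_rotvec())
        if q is None: continue
        q=np.array(q);q[0]+=d
        if q[5]>.22: print(s,round(d,1),q)
E
```

```text
70 -1.6 [-2.81  0.23 -0.71  2.27  1.03  0.34  0.18]
70 -1.5 [-2.98  0.18 -0.31  2.29  0.84  0.26  0.34]
70 -1.4 [-3.01  0.16 -0.06  2.3   0.71  0.23  0.46]
70 -1.1 [-2.47  0.16  0.01  2.3   0.67  0.22  0.49]
70 1.5 [ 2.91  0.17 -0.19  2.29  0.78  0.25  0.39]
70 1.6 [ 3.29  0.18 -0.38  2.28  0.87  0.28  0.31]
42 -1.6 [-3.1   0.26 -0.39  2.27  1.11  0.26  0.09]
42 -1.5 [-2.92  0.26 -0.37  2.27  1.1   0.26  0.1 ]
42 1.6 [ 3.35  0.27 -0.45  2.27  1.14  0.28  0.07]
7.5 -1.6 [-2.99  0.37 -0.51  2.24  1.42  0.31 -0.18]
7.5 -1.2 [-2.38  0.34 -0.3   2.26  1.36  0.23 -0.15]
7.5 1.6 [ 3.32  0.35 -0.41  2.25  1.39  0.27 -0.17]
```

```bash
cat > m.py <<'E'
from h import *
np.set_printoptions(precision=2,suppress=True)
tip=np.array([574.7,64,107.7])
def alt(s,a,d):
    Z=Ro.from_rotvec([0,0,-d]); q=kin.ik(list(Z.apply(tip+s*N)),(Z*Ro.from_rotvec(on(a))).as_rotvec()); 
    if q is None: return None
    q=np.array(q);q[0]-=d;return q
E
python3 - <<'E'
from m import *
q=alt(70,0,-1.6);print(q)
p=np.array(robot.observe()["tcp_pos"])
try: robot.servo_line(list(p+[0,0,40]),feed=150)
except robot.IKError as e: print(e)
robot.goto_joints(list(q))
o=robot.observe();print(o["t"],o["tcp_pos"],tip+70*N,np.array(o["tcp_rot"])-on(0))
try:
    robot.servo_line(list(tip+42*N),feed=80)
except robot.IKError as e: print(e)
o=robot.observe();print(o["t"],o["tcp_pos"],o["contact_force"],np.array(o["joints"]),o["grip_width"]*92)
for c in("top","scene"):
    snap(c,c+"1")
    for k in range(3):
        if k: snap(c)
        for n in("handle_mid","handle_bar","spindle_tip"):
            for d in viewer.pinpoint(n,c):
                w=cam2w(c,d["at"])
                if np.hypot(*(w[:2]-(560,64)))<60: print(c,n,round(d["confidence"],2),w)
print(tip+42.5*N, tip+56.5*N)
a=cv2.imread("pics/top1.png")[165:255,240:340];b=cv2.imread("pics/scene1.png")[200:300,260:360]
can=np.hstack([cv2.resize(x,(400,400),interpolation=cv2.INTER_CUBIC) for x in(a,b)]);cv2.imwrite("pics/crop2.png",can)
E
```

```text
[ 0.33  0.22 -0.64  2.27  1.    0.33  0.38]
13.65 [539.44  64.26 167.69] [539.71  64.61 168.32] [0. 0. 0.]
14.15 [553.49  65.09 144.02] [ 0.34  0.   -1.17] [ 0.24  0.28 -0.55  2.26  1.18  0.31  0.21] 18.019050040917463
top handle_mid 0.61 [555.47  64.85 138.48]
top handle_bar 0.75 [544.75  62.75 156.1 ]
top spindle_tip 0.7 [578.99  64.13 108.39]
top handle_mid 0.56 [552.97  65.49 144.93]
top handle_bar 0.73 [544.23  62.3  158.08]
top spindle_tip 0.64 [578.23  66.82 102.98]
top handle_mid 0.65 [551.05  65.57 143.5 ]
top handle_bar 0.82 [545.27  61.98 157.35]
top spindle_tip 0.46 [577.95  67.95 104.24]
scene handle_mid 0.89 [555.81  63.4  141.08]
scene handle_bar 0.97 [547.8   63.14 156.37]
scene spindle_tip 0.75 [574.29  61.73 107.09]
scene handle_mid 0.8 [553.73  64.59 141.69]
scene handle_bar 0.67 [548.96  62.76 157.68]
scene spindle_tip 0.61 [573.2   60.92 106.81]
scene handle_mid 0.82 [555.44  64.48 138.43]
scene handle_bar 0.75 [546.68  60.96 160.18]
scene spindle_tip 0.64 [573.33  64.14 108.88]
[553.45  64.37 144.51] [546.45  64.49 156.63]
```

View pics/crop2.png

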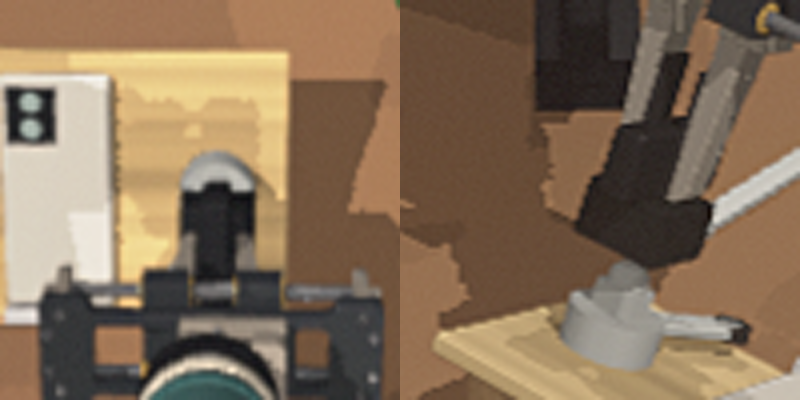

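Crop: the handle sits cleanly above the spindle tip, and it's square in the fingers. Next, push it down with a force guard.

```bash
cat >> m.py <<'E'
tip=np.array([575.,64,107.4])
def st():
    o=robot.observe();f=np.array(o["contact_force"]); return o,f@N,f@DN,f@LF
E
python3 - <<'E'
from m import *
_,b,_,_=st(); s=42
print("bias",st()[1:])
while s>18:
    s-=8 if s>34 else 1.5
    try: robot.servo_line(list(tip+s*N),feed=60 if s>=34 else 20,rotation=on(0))
    except robot.IKError as e: print(e);break
    o,fn,fd,fl=st(); print(s,round(o["t"],2),np.array([fn-b,fd,fl]),(np.array(o["tcp_pos"])-tip)@N)
    if fn-b>12: break
print(np.array(o["joints"]),o["grip_width"]*92)
E
```

```text
bias (np.float64(-0.9534605407282143), np.float64(0.4835707936863812), np.float64(0.20545517723021567))
34 15.64 [-0.56  0.58 -0.07] 33.861769919984795
32.5 15.89 [-0.08  1.28 -0.79] 32.59639492653105
31.0 16.14 [ 0.68  1.03 -0.47] 30.96960190803481
29.5 16.39 [0.1  1.17 0.22] 29.4180904381506
28.0 16.64 [-2.09  0.2   1.89] 27.94192568235648
26.5 16.89 [-0.63 -0.1   1.65] 26.49628443576612
25.0 17.14 [0.07 0.27 2.64] 25.000519415690526
23.5 17.39 [ 0.72 -0.41  3.6 ] 23.503995157533403
22.0 17.64 [5.13 0.35 5.22] 22.203691412856532
20.5 17.89 [21.46  1.91  3.31] 21.528087267585015
[ 0.19  0.33 -0.5   2.25  1.33  0.29  0.07] 18.126937942465837
```

It's hung up 14 mm short of home, centred on the pilot, as described. Now I turn it clockwise under a light push.

```bash
python3 - <<'E'
from m import *
tip=tip+0.7*LF; b=-.95
a=0;s=20.5
def rep():
    o,fn,fd,fl=st(); x=Ro.from_rotvec(o["tcp_rot"]).as_matrix()[:,0]
    print(round(a,1),s,round(o["t"],2),np.array([fn-b,fd,fl]),round((np.array(o["tcp_pos"])-tip)@N,2),"tz",np.array(o["wrist_torque"])@N, np.degrees(np.arctan2(x@LF,x@DN)))
    return o,fn-b
try:
  while a<48:
    a+=3
    robot.servo_line(list(tip+s*N),feed=20,rotation=on(a))
    o,f=rep()
    if f<7: 
        s-=1.5; robot.servo_line(list(tip+s*N),feed=20,rotation=on(a)); o,f=rep()
        if f<8: break
except robot.IKError as e: print(e)
print(np.array(o["joints"]),o["grip_width"]*92)
E
```

```text
3 20.5 18.14 [19.92  1.74  2.25] 21.45 tz -0.049767648328714505 2.9531482479677535
6 20.5 18.39 [16.68  1.18  1.85] 21.37 tz 0.029886423416600985 5.956304632105229
9 20.5 18.64 [17.16  2.26  2.5 ] 21.24 tz 0.06543258862940723 8.95499207670318
12 20.5 18.89 [3.1  0.29 4.62] 20.62 tz -0.025062185747389318 11.918123109949013
12 19.0 19.14 [ 0.64 -1.26  4.11] 18.83 tz -0.0627095776379283 11.961223328264479
[ 0.17  0.33 -0.48  2.25  1.33  0.29 -0.14] 17.72406241950705
```

```bash
python3 - <<'E'
from m import *
tip=tip+1.0*LF; b=-.95
a=15;s=19
try:
  while s>5.6:
    s-=1.5 if s>9 else .8
    robot.servo_line(list(tip+s*N),feed=25,rotation=on(a))
    o,fn,fd,fl=st()
    print(round(s,1),round(o["t"],2),np.array([fn-b,fd,fl]),round((np.array(o["tcp_pos"])-tip)@N,2),"tz",np.array(o["wrist_torque"])@N)
    if fn-b>12: break
except robot.IKError as e: print(e)
print(np.array(o["joints"]),o["grip_width"]*92)
E
```

```text
17.5 19.39 [-1.34  0.14  3.98] 17.3 tz -0.08031014863415026
16.0 19.64 [-0.94 -2.22  4.31] 15.89 tz -0.056881220869220026
14.5 19.89 [ 0.01 -1.1   4.71] 14.43 tz -0.04527424089964455
13.0 20.14 [-0.34 -1.24  5.03] 12.94 tz -0.05204489088821748
11.5 20.39 [ 0.41 -1.71  5.16] 11.41 tz -0.056563739838044934
10.0 20.64 [-0.57 -0.72  4.87] 9.9 tz -0.043568864202942176
8.5 20.89 [ 2.66 -0.77  3.4 ] 8.48 tz -0.0650915080644193
7.7 21.14 [15.61  0.99  2.67] 8.37 tz -0.07157358640264694
[ 0.15  0.36 -0.45  2.25  1.4   0.28 -0.27] 18.012068856256157
```

```bash
python3 - <<'E'
from m import *
tip=tip+1.2*LF; b=-.95
a=15;s=8.0
try:
  while a<125:
    a+=5 if a<85 else 2
    robot.servo_line(list(tip+s*N),feed=25,rotation=on(a))
    o,fn,fd,fl=st();x=Ro.from_rotvec(o["tcp_rot"]).as_matrix()[:,0];tz=np.array(o["wrist_torque"])@N
    print(a,round(o["t"],2),np.array([fn-b,fd,fl]),round((np.array(o["tcp_pos"])-tip)@N,2),"tz",round(tz,2), round(np.degrees(np.arctan2(x@LF,x@DN)),1))
    if abs(tz)>.75 or abs(fd)>18 or abs(fl)>18 or fn-b>25: break
except robot.IKError as e: print(e)
snap("top","top3");snap("scene","scene3")
print(np.array(o["joints"]),o["grip_width"]*92)
a=cv2.imread("pics/top3.png")[165:255,220:320];b=cv2.imread("pics/scene3.png")[220:320,270:370]
can=np.hstack([cv2.resize(x,(400,400),interpolation=cv2.INTER_CUBIC) for x in(a,b)]);cv2.imwrite("pics/crop3.png",can)
E
```

```text
20 21.39 [10.14  0.43  3.61] 8.41 tz -0.03 20.0
25 21.64 [10.16 -0.22  4.35] 8.41 tz -0.07 25.0
30 21.89 [ 9.33 -1.9   4.46] 8.41 tz 0.03 30.0
35 22.14 [ 9.47 -0.13  3.78] 8.42 tz -0.02 35.0
40 22.39 [ 8.83 -1.18  3.79] 8.41 tz -0.03 40.0
45 22.64 [ 9.64 -0.62  3.98] 8.41 tz -0.04 45.0
50 22.89 [ 9.2  -1.01  4.53] 8.41 tz 0.02 50.0
55 23.14 [ 9.99 -0.97  2.9 ] 8.4 tz 0.01 55.0
60 23.39 [ 8.94 -0.27  4.25] 8.42 tz 0.02 60.0
65 23.64 [10.05  0.22  3.39] 8.39 tz 0.02 65.0
70 23.89 [10.32  0.18  3.9 ] 8.4 tz -0.04 70.0
75 24.14 [ 9.96 -1.13  3.87] 8.39 tz 0.0 75.0
80 24.39 [9.29 0.13 4.  ] 8.39 tz -0.05 80.0
85 24.64 [ 9.95 -0.2   3.75] 8.38 tz 0.02 85.0
87 24.89 [9.96 0.3  3.64] 8.39 tz 0.14 87.0
89 25.14 [9.68 0.77 4.29] 8.4 tz 0.21 88.9
91 25.39 [9.91 0.51 3.24] 8.39 tz 0.6 90.8
93 25.64 [ 9.53 -0.56  3.14] 8.38 tz 0.96 92.7
[ 0.07  0.34 -0.36  2.25  1.38  0.25 -1.61] 17.7465411025939
```

View pics/crop3.png

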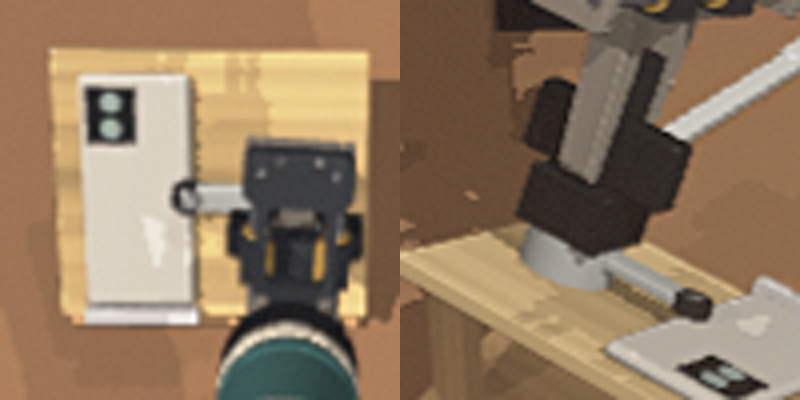

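Crop: the arm now points square across at the housing, with its tip on the housing edge at (185,197) in the crop. Torque climbed to 0.96 N m, so it's on the hard stop. Unwind slightly, release and back off along the axis.

```bash
python3 - <<'E'
from m import *
tip=tip+1.2*LF
robot.servo_line(list(tip+8.2*N),feed=25,rotation=on(90)); print(st()[1:])
grip(.55); o=robot.observe(); print(o["t"],o["grip_width"]*92)
try:
    for s in (30,60,100): robot.servo_line(list(tip+s*N),feed=80,rotation=on(90))
    p=robot.observe()["tcp_pos"]; robot.servo_line([p[0]-40,p[1]-150,p[2]+60],feed=200)
except robot.IKError as e: print(s,e)
o=robot.observe();print(o["t"],o["tcp_pos"],o["contact_force"])
for c in("top","scene"):
    snap(c,c+"4")
    for k in range(3):
        if k:snap(c)
        for n in("handle_mid","handle_bar","spindle_home"):
            for d in viewer.pinpoint(n,c):
                w=cam2w(c,d["at"])
                if np.hypot(*(w[:2]-(570,64)))<50: print(c,n,round(d["confidence"],2),w)
print(tip+8*N,tip+22*N)
a=cv2.imread("pics/top4.png")[165:255,220:320];b=cv2.imread("pics/scene4.png")[220:320,270:370]
can=np.hstack([cv2.resize(x,(400,400),interpolation=cv2.INTER_CUBIC) for x in(a,b)]);cv2.imwrite("pics/crop4.png",can)
E
```

```text
(np.float64(6.526457906658348), np.float64(0.8709598229257955), np.float64(3.970258281845721))
26.6333 50.384569600688266
29.675 [485.03 -83.65 253.2 ] [-0.28  0.98 -0.19]
top handle_mid 0.64 [567.08  67.1  114.7 ]
top handle_bar 0.92 [560.38  62.52 128.82]
top spindle_home 0.52 [570.34  65.17 113.75]
top handle_mid 0.77 [570.07  69.23 116.55]
top handle_bar 0.67 [564.45  64.33 129.53]
top spindle_home 0.6 [569.63  63.88 113.83]
top handle_mid 0.84 [570.09  68.22 111.46]
top handle_bar 0.82 [563.94  64.8  128.09]
top spindle_home 0.49 [567.88  64.43 111.4 ]
scene handle_mid 0.62 [570.36  64.33 113.95]
scene handle_bar 0.61 [564.21  63.58 127.9 ]
scene handle_mid 0.84 [571.45  66.52 114.96]
scene handle_bar 0.59 [564.4   64.11 130.07]
scene handle_mid 0.86 [569.59  65.63 113.01]
scene handle_bar 0.68 [567.56  63.21 129.05]
[571.02  65.27 114.33] [564.02  65.39 126.45]
```

View pics/crop4.png

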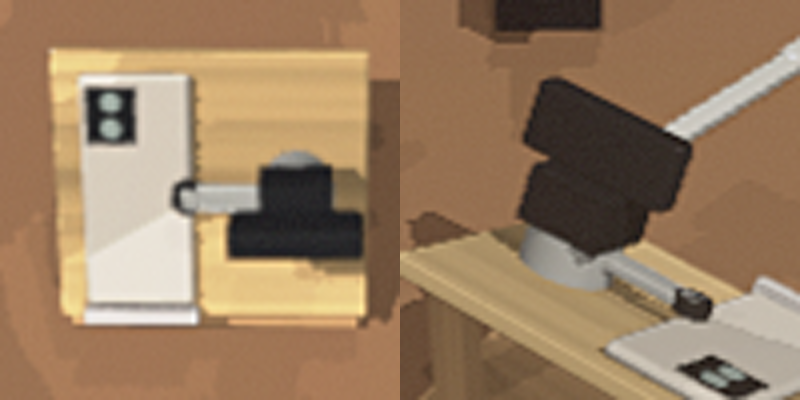

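The handle sits home within about 2 mm by both cameras. The latch lies across the housing edge, and the gripper is clear.

```bash
python3 -c "
from cell import robot
print(robot.job_done(), robot.observe()['t'])"
```

```text
the job is handed in; nothing more can be done
the job is handed in; nothing more can be done
```

The job is handed in. The T-handle is fully home on the spindle and released, and the spindle was turned clockwise until the torque climbed sharply (0.96 N m against 0.22 to turn). I read that as the hard stop, though the joint angle was not measured. The latch tip lies over the near edge of the housing, and the last move ended at 29.7 s of 48 s.

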